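# Put the large pastry cutters back in their nests

### The arm

A 6-joint arm with a two-finger parallel gripper is mounted at the origin on the work surface. World frame = base frame: x ahead of the robot, y to its left, z up, the work surface at z = 0. Lengths are in mm, angles in degrees, forces in N, time in s.
With the tool pointing down it reaches from about 325 to 900 mm from the base axis. Payload 6.1 kg.
Tool frame: the origin (TCP) lies between the finger pads; the fingertips stand 17 mm ahead of it and the grasp point (between the pads) lies 2 mm behind it; z points along the fingers, y is the line along which they close (so a half turn about z gives the same grasp; the last joint's range is limited). The gripper opens to 85 mm and grips with 20 to 120 N. Pads are 22 mm wide; open, the fingers measure 114 mm over their backs; the gripper's body (76 mm by 85 mm) begins 54 mm behind the grasp point. The pads swing forward as they close: fully open they stand 13 mm farther back than shut.
Start: joints at [-82.512, 12.628, 87.462, -0, 79.91, -7.225], TCP at [158.735, -604.499, 248.3] pointing down, gripper open.
Joint ranges: [-170.65, 170.65], [-52.31, 119.04], [5.05, 147.46], [-71.25, 251.25], [11.57, 151.72], [-153.62, 153.62]. Speed limits (degrees/s): [147.25, 147.25, 172.46, 180, 180, 180].

### API

Orientations are given as a 3x3 rotation matrix whose columns are the frame's x, y, z axes.
In Python, from bench import status, optics, job gives the robot as it stands.
- The arm moves only by the shell command python3 -m jog 'ROWS' [FORCE]. ROWS is JSON, a list of rows, each a list of 3 entries, a list of its own where there are three numbers: the opening in per cent of the stroke, from 0 (shut) to 100 (fully open), then the shift along the tool's x, y, z in cm, then the turn about the tool's z in degrees. In form: [[fingers, [x, y, z], yaw], ...]. A call has 1 to 12 rows; each row shifts and turns the commanded pose from where the row before left it, along the tool's axes as they then stand; what a row does not reach is not made up. A row lasts 1/10 s, in which the tool goes at most 50 mm and 8.59 degrees, less where a joint would pass 70% of its speed; a pose out of reach is approached as far as the arm can. A call with a gripper value outside its range is refused whole. The fingers move at their own pace and stop on an object; FORCE is the grip in N (left out, the last holds). Time passes only in rows, so rows that do not move let the fingers close. It gives the time, the measured TCP pose, the force, the opening and the grip force at its end, in the units of the state.
- status.get_state(): the state, without advancing time (a new reading comes with each control period).
- optics.snapshot(name): name is "scene" or "top" or "wrist"; returns a dict with "image" (420x560x3 uint8, blue, green, red), "vertical_fov" (degrees; the focal length in pixels is half the picture's height over the tangent of half this angle, whatever the lens; pixels are square), "cx", "cy" (the principal point, pixels), "dist_coeffs" ([k1, k2, p1, p2, k3] as OpenCV has them; the pictures are not rectified), "eye" and "rotation" of the camera in the world; the wrist camera has in their place "tool_from_camera" (4x4, takes a point from camera to tool coordinates, whose origin is the TCP and whose axes are the flange's). Camera axes: x right, y up, looking along -z (the intrinsics and any distortion apply to the point x, -y, -z); pixel columns grow to the right and rows downward; lengths in mm; the calibration is good to about 2 mm. A picture is of the moment at which its call begins: read the wrist's pose just before it. There is no depth.
- job.job_done(): hands the job in; it is judged then, once.
The state is a dict: "t": time; "joint_positions": joint angles; "joint_vel": joint speeds; "joint_torque": joint torques, N m; "tool_pos": TCP position; "tcp_rot": TCP orientation; "wrist_force": force on the tool from outside, world axes, zero at the start; "moment": the same for the moment, N m; "finger_gap": finger opening in mm; "gripper_force": force on a finger pad.
Only numpy, scipy, OpenCV 4.12 (cv2) and the standard library are available. Lean on these libraries where they do the work, as an engineer would, in place of code of your own. Each camera call takes 0.05 s, during which the arm holds its last target. There are 200 camera calls.

### The job

Put the pretzel cutter, the large bell, the large heart and the plunger cutter away in the cutter tray, each standing flat, blade down, in the middle of the nest with its own outline burned in the floor (whichever way round). Set them down rather than drop them, and leave the small bell and the small heart where they are on the slab: they are still needed for the next batch.

Things in the scene. Friction and masses are not known exactly. Their poses are not given: they have to be found in the camera images.
- pretzel_c (a point): Pretzel cutter, aluminium, 68 x 82 mm, three holes. On the marble slab, blade down, 110 g, flat back plate at 22 to 24 mm. A bridge handle over the middle: a flat bar along y, 72 mm long, 12 mm wide in x, 44 to 52 mm above the underside; pinch it across x. Point: under the bar's middle, 26 mm above the underside (22 mm below the bar's mid-height); z up, x to the motif's top.
- bell_c (a point): Large bell cutter, green enamel, 69 x 71 mm. On the marble slab, blade down, 130 g, flat back plate at 22 to 24 mm. A bridge handle over the middle: a flat bar along y, 40 mm long, 12 mm wide in x, 44 to 52 mm above the underside; pinch it across x. Point: under the bar's middle, 26 mm above the underside (22 mm below the bar's mid-height); z up, x to the motif's top.
- heart_c (a point): Large heart cutter, aluminium, 63 x 69 mm. On the marble slab, blade down, 110 g, flat back plate at 22 to 24 mm. A bridge handle over the middle: a flat bar along y, 48 mm long, 12 mm wide in x, 44 to 52 mm above the underside; pinch it across x. Point: under the bar's middle, 26 mm above the underside (22 mm below the bar's mid-height); z up, x to the motif's top.
- plunger_c (a point): Plunger cutter: a crimped round aluminium cutter, 53 mm across, and above a spring an upright round boxwood handle, 27 mm across from 48 to 72 mm above the underside (it does not give); 80 mm high in all, 120 g, standing on the marble slab. Point: on its axis, 40 mm above the underside (20 mm below the middle of the handle); z up.
- nest_pretzel: Nest of the pretzel cutter: one of four square beech boxes, two by two, 110 mm apart, in a low fixed tray on the slab; which is where varies. 109 mm square and 20 mm high outside, 99 mm square inside, floor 5 mm thick; the tray's rim is 2 mm lower than the boxes. On its floor is burned, dark and full size, a pretzel. Origin: centre of the underside; z up, sides along x and y.
- nest_bell: Nest of the large bell cutter: one of four square beech boxes, two by two, 110 mm apart, in a low fixed tray on the slab; which is where varies. 109 mm square and 20 mm high outside, 99 mm square inside, floor 5 mm thick; the tray's rim is 2 mm lower than the boxes. On its floor is burned, dark and full size, a bell. Origin: centre of the underside; z up, sides along x and y.
- nest_heart: Nest of the large heart cutter: one of four square beech boxes, two by two, 110 mm apart, in a low fixed tray on the slab; which is where varies. 109 mm square and 20 mm high outside, 99 mm square inside, floor 5 mm thick; the tray's rim is 2 mm lower than the boxes. On its floor is burned, dark and full size, a heart. Origin: centre of the underside; z up, sides along x and y.
- nest_plunger: Nest of the plunger cutter: one of four square beech boxes, two by two, 110 mm apart, in a low fixed tray on the slab; which is where varies. 109 mm square and 20 mm high outside, 99 mm square inside, floor 5 mm thick; the tray's rim is 2 mm lower than the boxes. On its floor is burned, dark and full size, a crimped disc. Origin: centre of the underside; z up, sides along x and y.
- small_bell_c (a point): Small bell cutter, green enamel, 44 x 45 mm. The same form and height as the large one, handle bar 31 mm long; a look-alike that stays on the slab. Point: in the middle, 26 mm above the underside; x to the motif's top, z up.
- small_heart_c (a point): Small heart cutter, aluminium, 41 x 46 mm. The same form and height as the large one, handle bar 31 mm long; a look-alike that stays on the slab. Point: in the middle, 26 mm above the underside; x to the motif's top, z up.
Not all that is in view belongs to the job. Leave any orange look-alike of the part that bears bell_c alone. What is shaped like the part that bears heart_c but purple is not meant.

How it is judged:
By the outcome, as a careful person would: the job done as asked, in the order asked, and still so for the second after the job is handed in, with the robot touching nothing.
It also fails if it takes over 106 s, if anything falls off the work surface, if the arm or the gripper's body presses on something with over 40 N, if the wrist force passes 120 N, or if a joint passes its speed limit or range.

## Working session

There is one attempt and no reset: what is moved stays moved. The work goes in short steps, Python scripts to look and compute and a shell command to move; the robot and the scene stay as the last step left them, time stands still between calls to the robot, and variables do not carry over. Pictures are saved under pics/ and viewed, at most 14 in all, crops included, and the job is handed in when it is done.

```bash
ls; mkdir -p pics
python3 - <<'E'
from bench import status, optics
import cv2
print({k:v for k,v in status.get_state().items() if k in('t','tool_pos','tcp_rot','finger_gap')})
for n in("top","scene"):
    d=optics.snapshot(n);cv2.imwrite(f'pics/{n}0.png',d['image']);print({k:v for k,v in d.items() if k!='image'})
E
```

```text
pics
{'t': 0.0, 'tool_pos': array([ 158.65792628, -603.93355361,  247.18555931]), 'tcp_rot': array([[ 9.67215240e-01,  2.53957904e-01, -2.48788308e-04],
       [ 2.53957899e-01, -9.67213317e-01,  1.94545248e-03],
       [ 2.53431668e-04, -1.94485304e-03, -9.99998077e-01]]), 'finger_gap': 85.03109521670201}
{'vertical_fov': 54.86910797718935, 'cx': 279.84763381999477, 'cy': 210.34845784963318, 'dist_coeffs': array([-0.03082609,  0.        ,  0.        ,  0.        ,  0.        ]), 'eye': array([363.7107088 , -53.79642531, 940.01140873]), 'rotation': array([[ 0.01854801,  0.98943657, -0.143775  ],
       [-0.99979224,  0.01957027,  0.00569908],
       [ 0.00845259,  0.14363942,  0.98959399]])}
{'vertical_fov': 54.76176228874349, 'cx': 278.8621419735605, 'cy': 204.2492054618289, 'dist_coeffs': array([-0.09550318,  0.        ,  0.        ,  0.        ,  0.        ]), 'eye': array([ 965.77351812, -604.96609773,  596.09933187]), 'rotation': array([[ 0.75896797, -0.36757189,  0.53745561],
       [ 0.65073981,  0.45669057, -0.60660648],
       [-0.02247942,  0.81013865,  0.58580718]])}
```

View pics/top0.png

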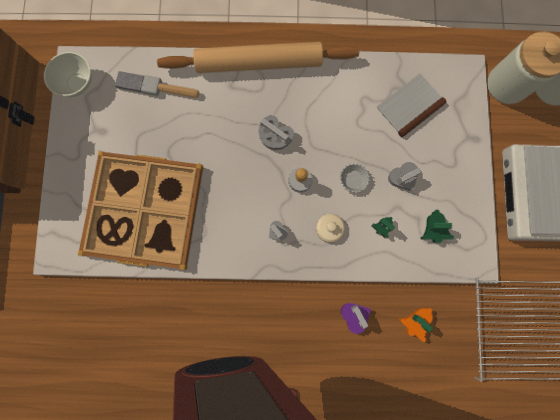

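View pics/scene0.png

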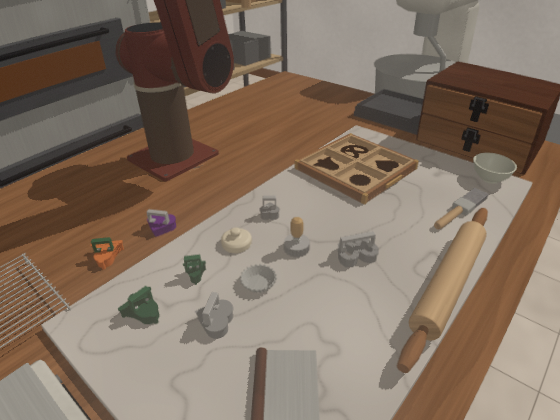

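Candidates in the top view:
- **Wanted:** pretzel (275,133), plunger (301,178), large heart (405,177) and large bell (436,226).
- **Look-alikes:** small heart (279,232), small bell (384,227), purple heart (357,318), orange bell (420,323), fluted tin (356,180) and cream lid (331,228).
- **Nests:** heart (123,182), plunger (170,189), pretzel (114,230) and bell (160,236).

Next, one close crop to check these choices.

Run:
```python
import cv2
a=cv2.imread('pics/top0.png')
cv2.imwrite('pics/c1.png',cv2.resize(a[105:255,250:460],None,fx=3.8,fy=3.8,interpolation=cv2.INTER_CUBIC))
s=cv2.imread('pics/scene0.png')
cv2.imwrite('pics/c2.png',cv2.resize(s[180:350,110:390],None,fx=2.8,fy=2.8,interpolation=cv2.INTER_CUBIC))
cv2.imwrite('pics/c3.png',cv2.resize(a[145:275,70:215],None,fx=4.5,fy=4.5,interpolation=cv2.INTER_CUBIC))
```

```text
(no output)
```

View pics/c1.png

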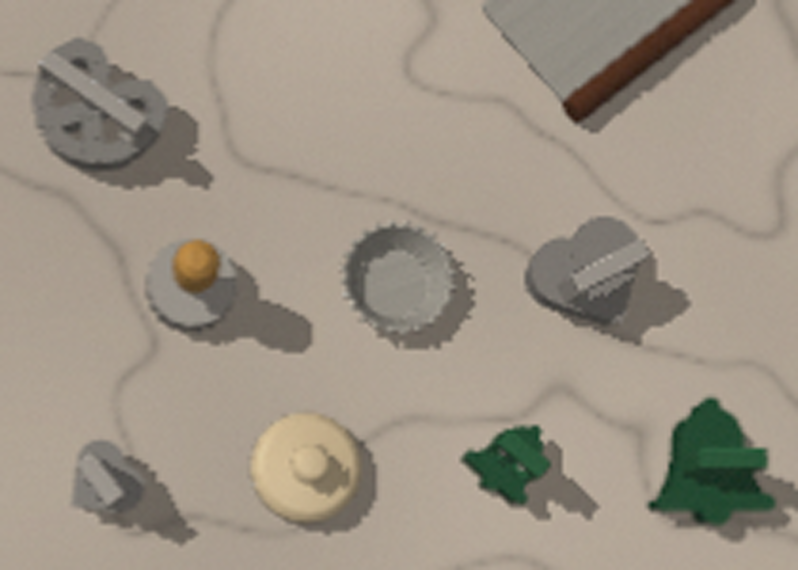

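View pics/c2.png

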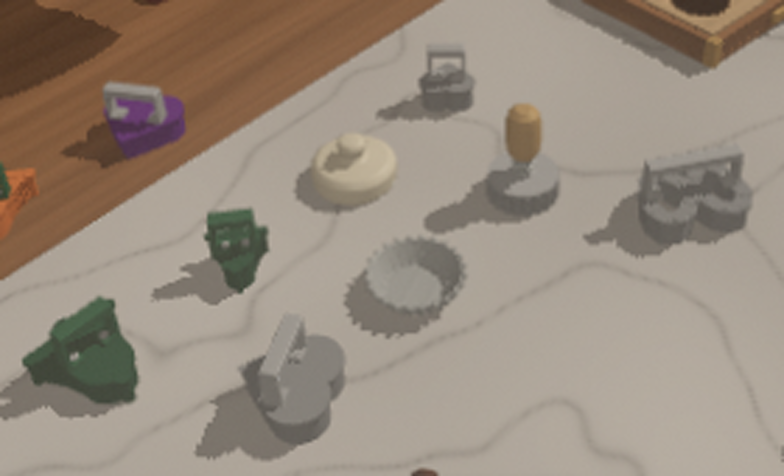

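View pics/c3.png

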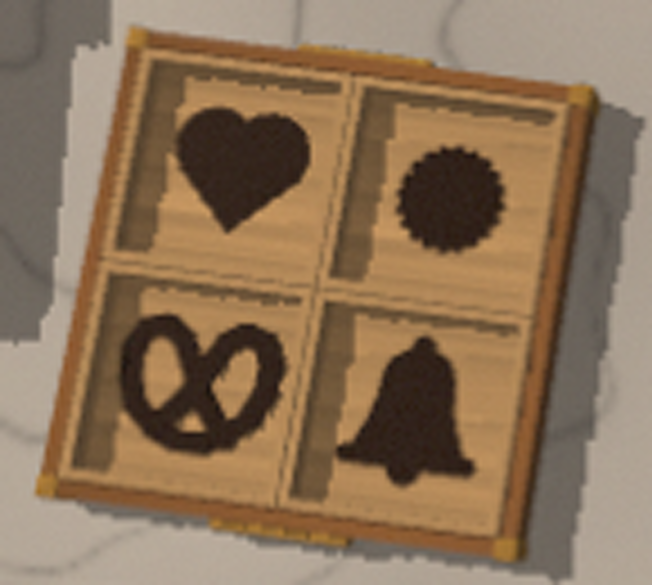

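Every choice matches its description: the large bell, large heart, pretzel (holes) and plunger (wood knob). The nests read heart top-left, plunger top-right, pretzel bottom-left and bell bottom-right. Next I triangulate the heights and positions.

```bash
cat > h.py <<'E'
import numpy as np, cv2
from bench import optics,status
def cam(d,st=None):
    h,w=d['image'].shape[:2]; f=h/2/np.tan(np.radians(d['vertical_fov']/2))
    K=np.array([[f,0,d['cx']],[0,f,d['cy']],[0,0,1]])
    if 'eye' in d: e,R=np.array(d['eye']),np.array(d['rotation'])
    else:
        T=np.array(d['tool_from_camera']); Rt=np.array(st['tcp_rot']); e=Rt@T[:3,3]+np.array(st['tool_pos']); R=Rt@T[:3,:3]
    return K,np.array(d['dist_coeffs']),e,R
def rays(c,px):
    u=cv2.undistortPoints(np.array(px,float).reshape(-1,1,2),c[0],c[1]).reshape(-1,2)
    v=np.c_[u[:,0],-u[:,1],-np.ones(len(u))]@c[3].T
    return c[2],v
def plane(c,px,z):
    e,v=rays(c,px); return e+v*((z-e[2])/v[:,2])[:,None]
def tri(c1,p1,c2,p2):
    (e1,v1),(e2,v2)=rays(c1,p1),rays(c2,p2); o=[]
    for a,b in zip(v1,v2):
        s=np.linalg.lstsq(np.c_[a,-b],e2-e1,rcond=None)[0]; A=e1+s[0]*a;B=e2+s[1]*b
        o.append(np.r_[(A+B)/2,np.linalg.norm(A-B)])
    return np.array(o)
def proj(c,P):
    Q=(np.asarray(P,float)-c[2])@c[3]; Q=Q*[1,-1,-1]
    return cv2.projectPoints(Q,np.zeros(3),np.zeros(3),c[0],c[1])[0].reshape(-1,2)
E
python3 - <<'E'
from h import *
np.set_printoptions(precision=1,suppress=True)
ct=cam(optics.snapshot('top'));cs=cam(optics.snapshot('scene'))
A=np.array([[45,60],[142,122],[197,263],[575,280],[645,247],[700,460],[766,457]])/3.8+[250,105]
B=np.array([[645,168],[742,155],[523,108],[272,380],[290,320],[47,340],[108,305]])/2.8+[110,180]
for a in (0,1): # try both end pairings
    b=B.copy()
    if a: b[[0,1]]=b[[1,0]];b[[3,4]]=b[[4,3]];b[[5,6]]=b[[6,5]]
    print(tri(ct,A,cs,b))
C=np.array([[135,38],[585,95],[510,550],[45,485],[310,292]])/4.5+[70,145]
for z in(30,40,50):
    p=plane(ct,C,z); print(z,np.linalg.norm(np.diff(p[:4],axis=0),axis=1),p)
# junction in the scene image approx
print(proj(cs,plane(ct,C,20)),proj(cs,plane(ct,C,40)))
E
```

```text
[[ 669.   -37.3   64.    66.4]
 [ 682.6  -53.6   74.8   65.9]
 [ 566.3 -103.2   96.3    2.8]
 [ 570.7 -344.5   30.3   15.3]
 [ 584.  -351.    99.7   15.5]
 [ 456.4 -419.2   47.7   32.6]
 [ 471.8 -413.1   86.2   31.8]]
[[ 697.   -13.2   62.3    3.2]
 [ 655.5  -73.2   68.6    1.9]
 [ 566.3 -103.2   96.3    2.8]
 [ 566.  -327.8   67.3    2.4]
 [ 589.1 -367.6   65.9    4.1]
 [ 463.9 -395.7   65.3    4. ]
 [ 464.1 -436.3   67.8    2.9]]
30 [236.2 233.4 236.2] [[621.5 362.   30. ]
 [595.5 127.3  30. ]
 [363.6 153.6  30. ]
 [390.7 388.3  30. ]
 [490.6 261.7  30. ]]
40 [233.6 230.8 233.6] [[618.6 357.4  40. ]
 [593.  125.3  40. ]
 [363.6 151.4  40. ]
 [390.4 383.4  40. ]
 [489.2 258.2  40. ]]
50 [231.  228.2 231. ] [[615.8 352.9  50. ]
 [590.4 123.3  50. ]
 [363.6 149.1  50. ]
 [390.1 378.5  50. ]
 [487.8 254.7  50. ]]
[[418.1 167.3]
 [366.  202.7]
 [297.3 167.4]
 [351.7 139.7]
 [358.  166.5]] [[416.  161.6]
 [364.2 195.9]
 [296.3 161.8]
 [350.4 134.9]
 [356.4 160.9]]
```

```bash
cat >> h.py <<'E'
def plan(x,y,z,yaw):
    s=status.get_state(); R=np.array(s['tcp_rot']); d=R.T@(np.array([x,y,z])-s['tool_pos'])
    cur=np.degrees(np.arctan2(R[1,0],R[0,0])); t=-((yaw-cur+180)%360-180)
    print('t %.1f cur'%s['t'],np.round(s['tool_pos'],1),'yaw %.1f'%cur,'| shift cm',np.round(d/10,2),'turn %.1f'%t,'j6 %.0f'%s['joint_positions'][5])
def look(name,w='wrist'):
    s=status.get_state(); d=optics.snapshot(w); cv2.imwrite(f'pics/{name}.png',d['image']); return cam(d,s)
E
python3 - <<'E'
from h import *
np.set_printoptions(precision=3,suppress=True)
d=optics.snapshot('wrist');print(d['tool_from_camera'],d['vertical_fov'],d['cx'],d['cy'],d['dist_coeffs'])
plan(464,-416,240,90)
E
python3 -m jog '[[100,[4.9,-1.45,0],0],[100,[4.9,-1.45,0],0],[100,[4.9,-1.45,0],0],[100,[4.9,-1.45,0],0],[100,[4.9,-1.45,0],0],[100,[4.9,-1.45,0],0],[100,[4.9,-1.45,0],0]]'
python3 -m jog '[[100,[0,0,0],-8.4],[100,[0,0,0],-8.4],[100,[0,0,0],-8.4],[100,[0,0,0],-8.4],[100,[0,0,0],-8.4],[100,[0,0,0],-8.4],[100,[0,0,0],-8.4],[100,[0,0,0],-8.4],[100,[0,0,0],-8.4],[100,[0,0,0],0],[100,[0,0,0],0]]'
python3 - <<'E'
from h import *
plan(464,-416,240,90);c=look('w1')
np.set_printoptions(precision=1,suppress=True)
print(proj(c,[[464,-396,66],[464,-436,66],[578,-348,66]]))
E
```

```text
[[   0.001    0.952    0.306   77.72 ]
 [   1.      -0.001   -0.001    0.994]
 [  -0.001    0.306   -0.952 -125.563]
 [   0.       0.       0.       1.   ]] 65.81217618451265 284.60328560361893 212.246845487291 [0.017 0.    0.    0.    0.   ]
t 0.2 cur [ 158.7 -604.2  247.8] yaw 14.7 | shift cm [ 34.31 -10.45   0.79] turn -75.3 j6 -7
t: 0.95
tool_pos: [459.7, -421.8, 248.4]
tcp_rot: [[0.967, 0.254, 0.0], [0.254, -0.967, -0.0], [0.0, 0.0, -1.0]]
wrist_force: [0.4, -1.0, -0.1]
finger_gap: 85.5
gripper_force: 0.0
t: 2.05
tool_pos: [458.1, -423.1, 248.2]
tcp_rot: [[-0.002, 1.0, -0.0], [1.0, 0.002, 0.0], [0.0, -0.0, -1.0]]
wrist_force: [0.4, -0.3, -0.1]
finger_gap: 85.5
gripper_force: 0.0
t 2.0 cur [ 458.1 -423.1  248.2] yaw 90.1 | shift cm [0.71 0.59 0.82] turn 0.1 j6 -50
[[291.3 163.1]
 [290.9 203.5]
 [418.3 110. ]]
```

View pics/w1.png

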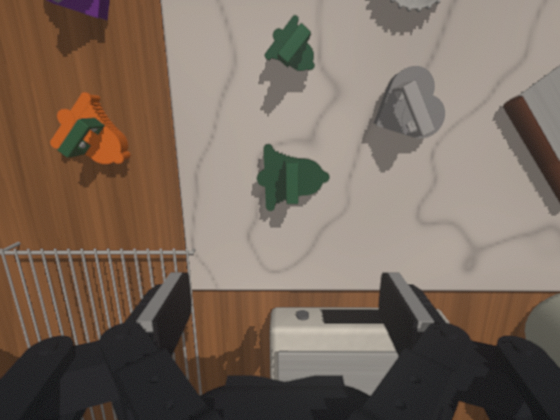

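The wrist view shows the large bell's bar at (292,183) and the large heart's bar at (416,108), both where predicted. The bell grasp comes next.

```bash
python3 -m jog '[[100,[0.7,0.6,4],0],[100,[0,0,4],0],[100,[0,0,4],0],[100,[0,0,3],0],[100,[0,0,2],0],[100,[0,0,1],0],[100,[0,0,0.6],0],[100,[0,0,0],0],[100,[0,0,0],0]]'
python3 -m jog '[[0,[0,0,0],0],[0,[0,0,0],0],[0,[0,0,0],0],[0,[0,0,0],0],[0,[0,0,0],0],[0,[0,0,0],0],[0,[0,0,0],0],[0,[0,0,0],0]]' 50
python3 - <<'E'
from h import *
plan(464,-416,62,90)
E
```

```text
t: 3.0
tool_pos: [464.8, -417.0, 63.7]
tcp_rot: [[-0.005, 1.0, 0.001], [1.0, 0.005, -0.002], [-0.002, 0.001, -1.0]]
wrist_force: [-0.9, 0.1, 0.4]
finger_gap: 85.2
gripper_force: 0.0
t: 3.8
tool_pos: [464.2, -416.2, 62.4]
tcp_rot: [[-0.005, 1.0, 0.0], [1.0, 0.005, -0.0], [-0.0, 0.0, -1.0]]
wrist_force: [-0.2, -0.2, 1.5]
finger_gap: 11.0
gripper_force: 48.6
t 3.8 cur [ 464.2 -416.2   62.4] yaw 90.3 | shift cm [ 0.02 -0.02  0.04] turn 0.3 j6 -49
```

```bash
python3 -m jog '[[0,[0,0,-1],0],[0,[0,0,-3],0],[0,[0,0,-4],0],[0,[0,0,-4],0],[0,[1,0,-3],0],[0,[3,-0.2,-1],0],[0,[4,-0.2,0],0],[0,[4.5,-0.2,0],0],[0,[4.5,-0.2,0],0],[0,[4.5,-0.2,0],0],[0,[4.5,-0.2,0],0],[0,[4.5,-0.2,0],0]]'
python3 -m jog '[[0,[4.5,-0.2,0],0],[0,[4.5,-0.2,0],0],[0,[4.5,-0.2,0],0],[0,[4.5,-0.2,0],0],[0,[4.5,-0.2,0],0],[0,[4.5,-0.2,0],0],[0,[3,-0.2,0],0],[0,[1.5,-0.2,0],0],[0,[0.5,-0.2,0],3],[0,[0,0,0],3.6],[0,[0,0,0],0],[0,[0,0,0],0]]'
python3 - <<'E'
from h import *
np.set_printoptions(precision=1,suppress=True)
plan(431,208,222,83.7);c=look('w2');print(proj(c,[[431,208,20],[419,317,20],[540,195.6,20],[528,305,20]]))
a=cv2.imread('pics/top0.png');ct=cam(optics.snapshot('top'))
m=(a.max(2)<75).astype(np.uint8);n,_,st,ce=cv2.connectedComponentsWithStats(m[145:275,70:215])
for i in range(1,n):
    if st[i,4]>150: print(st[i],ce[i]+[70,145],plane(ct,[ce[i]+[70,145]],20))
E
```

```text
t: 5.0
tool_pos: [447.7, -109.6, 222.7]
tcp_rot: [[-0.005, 1.0, 0.0], [1.0, 0.005, -0.0], [-0.0, 0.0, -1.0]]
wrist_force: [1.1, 0.4, -1.8]
finger_gap: 11.1
gripper_force: 48.8
t: 6.2
tool_pos: [428.5, 208.5, 222.4]
tcp_rot: [[0.108, 0.994, -0.0], [0.994, -0.108, -0.0], [-0.0, -0.0, -1.0]]
wrist_force: [-0.6, 0.2, -1.9]
finger_gap: 11.1
gripper_force: 48.8
t 6.2 cur [428.5 208.5 222.4] yaw 83.8 | shift cm [-0.   0.2  0. ] turn 0.1 j6 23
[[287.2 186.2]
 [262.2  73.8]
 [393.3 186.8]
 [380.1  74. ]]
[ 39  24  30  27 521] [123.4 180.2] [[561.1 306.3  20. ]]
[ 89  33  23  23 390] [169.7 188.8] [[542.7 196.9  20. ]]
[ 27  70  36  31 572] [113.9 229.9] [[444.8 319.5  20. ]]
[ 75  75  30  32 520] [161.1 237.7] [[429.2 210.1  20. ]]
```

View pics/w2.png

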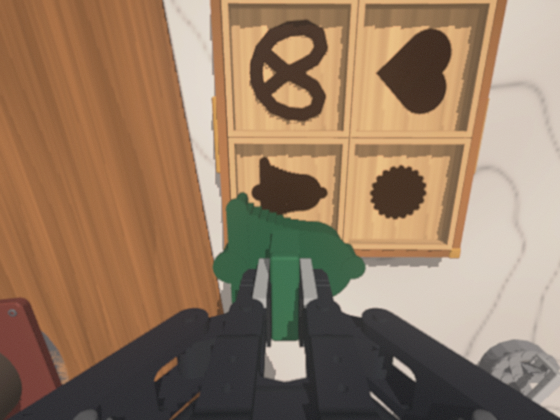

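The wrist view shows the nests: pretzel (291,70), heart (418,72), disc (399,192), and bell (289,187) partly behind the held cutter. Box junction at (350,135).

Run:
```python
from h import *
np.set_printoptions(precision=1,suppress=True)
c=look('w2b');a=cv2.imread('pics/w2b.png')
m=(a.max(2)<75).astype(np.uint8);n,l,st,ce=cv2.connectedComponentsWithStats(m)
for i in range(1,n):
    if 1000<st[i,4]<9000 and ce[i][1]<230: print(st[i],ce[i],plane(c,[ce[i]],20),plane(c,[st[i,:2]+st[i,2:4]/2],20))
print(plane(c,[[350,135]],35))
```

```text
[ 379   29   71   83 3780] [419.1  70.8] [[564.1 303.5  20. ]] [[559.9 304.2  20. ]]
[ 253  158   73   57 2338] [285.5 190.3] [[429.  203.8  20. ]] [[433.5 207.4  20. ]]
[ 372  167   53   51 1898] [397.9 191.8] [[544.8 189.6  20. ]] [[545.4 188.8  20. ]]
[[495.3 254.1  35. ]]
```

Run:
```python
from h import *
np.set_printoptions(precision=1,suppress=True)
c=look('w2b');ct=cam(optics.snapshot('top'));d=optics.snapshot('scene');cs=cam(d)
T=[[123.4,180.2],[169.7,188.8],[138.9,209.9]];W=[[419.1,70.8],[397.9,191.8],[350,135]]
print(tri(ct,T,c,W))
a=cv2.imread('pics/scene0.png')[130:200,290:420]
m=(a.max(2)<70).astype(np.uint8);n,l,st,ce=cv2.connectedComponentsWithStats(m);S=[]
for i in range(1,n):
    if st[i,4]>60: print(st[i],ce[i]+[290,130]); S.append(ce[i]+[290,130])
S=np.array(S); h=S[S[:,0].argmax()]; p=S[S[:,1].argmax()];print(h,p)
print(tri(ct,T[:2],cs,[h,p])); print(tri(c,W[:2],cs,[h,p]))
```

```text
[[559.5 302.5  30.4   1.4]
 [540.4 193.4  33.3   0.4]
 [490.3 255.3  49.5   4.7]]
[ 51  15  27  13 122] [353.7 149.8]
[ 25  27  24  12 144] [327.3 163.5]
[ 86  31  22  11 164] [386.4 165. ]
[ 61  45  19  10 145] [359.8 179.3]
[386.4 165. ] [359.8 179.3]
[[558.5 301.4  32.6   0.4]
 [540.2 193.4  32.7   0.3]]
[[558.8 302.4  32.5   1.1]
 [540.4 193.1  32.9   0.6]]
```

All three cameras agree that the nest floor is at z≈32.5, so the set-down TCP height is about 80. Nest centres: bell (431,205.5), disc (540.4,193.4), heart (552.5,302.7), pretzel (443.3,315). Lowering the bell.

```bash
python3 -m jog '[[0,[-0.27,0.28,2],0],[0,[0,0,4],0],[0,[0,0,4],0],[0,[0,0,2],0],[0,[0,0,1],0],[0,[0,0,0.4],0],[0,[0,0,0.2],0],[0,[0,0,0.2],0],[0,[0,0,0],0]]'
python3 -m jog '[[0,[0,0,0.1],0],[0,[0,0,0.1],0],[0,[0,0,0],0]]'
```

```text
t: 7.4
tool_pos: [432.0, 205.9, 85.3]
tcp_rot: [[0.109, 0.994, 0.002], [0.994, -0.109, 0.001], [0.001, 0.002, -1.0]]
wrist_force: [0.2, 0.8, -2.0]
finger_gap: 11.3
gripper_force: 48.8
t: 7.7
tool_pos: [431.2, 205.7, 82.4]
tcp_rot: [[0.109, 0.994, 0.0], [0.994, -0.109, 0.0], [0.0, 0.0, -1.0]]
wrist_force: [-0.1, 0.2, -1.9]
finger_gap: 11.1
gripper_force: 48.8
```

```bash
for i in 1; do python3 -m jog '[[0,[0,0,0.1],0],[0,[0,0,0.05],0],[0,[0,0,0],0],[0,[0,0,0],0]]' | grep -E 'tool_pos|wrist'; done
python3 -m jog '[[0,[0,0,0.1],0],[0,[0,0,0.05],0],[0,[0,0,0],0],[0,[0,0,0],0]]' | grep -E 'tool_pos|wrist'
```

```text
tool_pos: [431.1, 205.6, 80.7]
wrist_force: [0.1, 0.2, -2.1]
tool_pos: [431.1, 205.6, 79.3]
wrist_force: [0.0, -0.1, -0.9]
```

```bash
python3 -m jog '[[0,[0,0,0.05],0],[0,[0,0,0],0],[0,[0,0,0],0]]' | grep -E 'tool_pos|wrist'
python3 -m jog '[[60,[0,0,0],0],[60,[0,0,0],0],[60,[0,0,0],0],[60,[0,0,0],0],[60,[0,0,-1],0],[60,[0,0,-3],0],[100,[0,0,-4],0],[100,[0,0,-4],0],[100,[0,0,-3],0],[100,[0,0,0],0]]'
python3 - <<'E'
from h import *
plan(577.5,-347.7,220,120)
E
```

```text
tool_pos: [431.2, 205.6, 78.8]
wrist_force: [0.1, 0.2, -1.4]
t: 9.8
tool_pos: [434.1, 206.6, 235.2]
tcp_rot: [[0.109, 0.994, 0.01], [0.994, -0.109, 0.003], [0.004, 0.01, -1.0]]
wrist_force: [1.5, 0.2, 0.3]
finger_gap: 85.6
gripper_force: 0.0
t 9.8 cur [434.1 206.6 235.2] yaw 83.7 | shift cm [-53.53  20.3    1.5 ] turn -36.3 j6 22
```

```bash
python3 -m jog '[[100,[-4.5,1.7,0],0],[100,[-4.5,1.7,0],0],[100,[-4.5,1.7,0],0],[100,[-4.5,1.7,0],0],[100,[-4.5,1.7,0],0],[100,[-4.5,1.7,0],0],[100,[-4.5,1.7,0],0],[100,[-4.5,1.7,0],0],[100,[-4.5,1.7,0],0],[100,[-4.5,1.7,0],0],[100,[-4.5,1.7,0],0],[100,[-4,1.6,0],0]]' >/dev/null
python3 -m jog '[[100,[0,0,0],-7.3],[100,[0,0,0],-7.3],[100,[0,0,0],-7.3],[100,[0,0,0],-7.3],[100,[0,0,0],-7.1],[100,[0,0,0],0],[100,[0,0,0],0]]' >/dev/null
python3 - <<'E'
from h import *
np.set_printoptions(precision=1,suppress=True)
plan(577.5,-347.7,62,120);c=look('w3');print(proj(c,[[566,-327.8,67],[589,-367.6,67]]))
a=cv2.imread('pics/w3.png');t=cv2.imread('pics/top0.png')
look('t3','top')
b=cv2.resize(cv2.imread('pics/t3.png')[145:275,70:215],None,fx=2.5,fy=2.5)
o=np.zeros((420,560+b.shape[1]-140,3),np.uint8);o[:,:420]=a[:,140:];o[:b.shape[0],420:420+b.shape[1]]=b;cv2.imwrite('pics/w3c.png',o)
E
```

```text
t 11.7 cur [ 574.1 -348.2  228.3] yaw 119.8 | shift cm [-0.1  0.3 16.6] turn -0.2 j6 -68
[[289.2 173.5]
 [289.1 222. ]]
```

View pics/w3c.png

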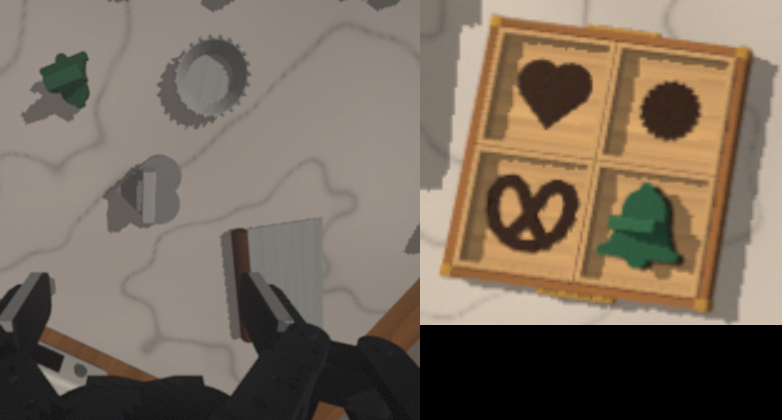

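The bell sits centred in its nest. The large heart's bar, at (289,197) in the full wrist frame, matches the prediction and the scraper is clear. Grasping it.

```bash
python3 -m jog '[[60,[-0.1,0.3,4],0],[60,[0,0,4],0],[60,[0,0,4],0],[60,[0,0,2.6],0],[60,[0,0,1],0],[60,[0,0,0.6],0],[60,[0,0,0.4],0],[60,[0,0,0],0],[60,[0,0,0],0]]'|grep -E 'tool_pos|wrist'
python3 -m jog '[[0,[0,0,0],0],[0,[0,0,0],0],[0,[0,0,0],0],[0,[0,0,0],0],[0,[0,0,0],0],[0,[0,0,0],0]]' 50
python3 -m jog '[[0,[0,0,-1],0],[0,[0,0,-3],0],[0,[0,0,-4],0],[0,[0,0,-4],0],[0,[0,0,-4],0],[0,[0,0,0],7.2],[0,[0,0,0],7.3],[0,[0,0,0],7.3],[0,[0,0,0],7.3],[0,[0,0,0],7.2],[0,[0,0,0],0],[0,[0,0,0],0]]'
python3 - <<'E'
from h import *
plan(552.5,302.7,222,83.7)
E
```

```text
tool_pos: [578.4, -348.4, 64.6]
wrist_force: [0.3, 1.2, -0.3]
t: 13.3
tool_pos: [577.8, -348.1, 63.5]
tcp_rot: [[-0.5, 0.866, 0.001], [0.866, 0.5, -0.001], [-0.001, 0.0, -1.0]]
wrist_force: [-0.7, 0.7, 4.3]
finger_gap: 11.2
gripper_force: 49.1
t: 14.5
tool_pos: [577.2, -347.5, 222.6]
tcp_rot: [[0.106, 0.994, -0.001], [0.994, -0.106, 0.001], [0.0, -0.001, -1.0]]
wrist_force: [-0.4, 0.0, -0.6]
finger_gap: 10.4
gripper_force: 48.6
t 14.5 cur [ 577.2 -347.5  222.6] yaw 83.9 | shift cm [64.39 -9.36  0.09] turn 0.2 j6 -32
```

```bash
python3 -m jog '[[0,[2,-0.3,0],0],[0,[4,-0.6,0],0],[0,[4.8,-0.7,0],0],[0,[4.8,-0.7,0],0],[0,[4.8,-0.7,0],0],[0,[4.8,-0.7,0],0],[0,[4.8,-0.7,0],0],[0,[4.8,-0.7,0],0],[0,[4.8,-0.7,0],0],[0,[4.8,-0.7,0],0],[0,[4.8,-0.7,0],0],[0,[4.8,-0.7,0],0]]'>/dev/null
python3 -m jog '[[0,[4.8,-0.7,0],0],[0,[3,-0.4,0],0],[0,[2,-0.3,0],0],[0,[0.6,-0.06,0],0],[0,[0,0,0],0],[0,[0,0,0],0]]'|grep -E 'tool_pos|wrist|gap'
python3 - <<'E'
from h import *
plan(552.5,302.7,222,83.7);look('w4')
E
```

```text
tool_pos: [555.0, 301.6, 222.7]
wrist_force: [0.7, -0.8, -1.4]
finger_gap: 11.2
t 16.3 cur [555.  301.6 222.7] yaw 83.7 | shift cm [ 0.08 -0.26  0.07] turn 0.0 j6 28
```

View pics/w4.png

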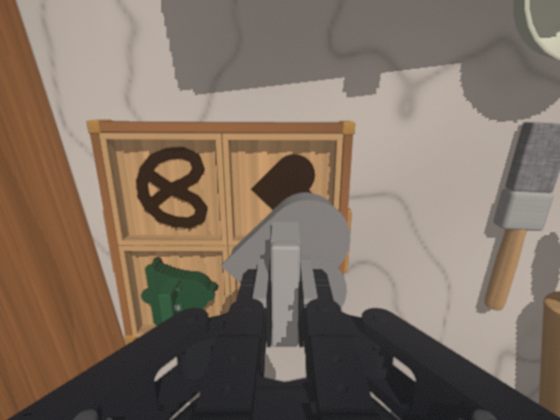

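The heart is held level and aligned with its outline (nest centre near (285,190)). Lowering it.

```bash
python3 -m jog '[[0,[0.08,-0.26,2],0],[0,[0,0,4],0],[0,[0,0,4],0],[0,[0,0,2],0],[0,[0,0,1],0],[0,[0,0,0.5],0],[0,[0,0,0.3],0],[0,[0,0,0.2],0],[0,[0,0,0.1],0],[0,[0,0,0],0],[0,[0,0,0],0]]'|grep -E 'tool_pos|wrist'
python3 -m jog '[[0,[0,0,0.1],0],[0,[0,0,0],0],[0,[0,0,0],0]]'|grep -E 'tool_pos|wrist'
python3 -m jog '[[0,[0,0,0.1],0],[0,[0,0,0],0],[0,[0,0,0],0]]'|grep -E 'tool_pos|wrist'
```

```text
tool_pos: [552.7, 303.9, 82.5]
wrist_force: [-0.3, -0.0, -0.5]
tool_pos: [552.4, 303.8, 80.8]
wrist_force: [-0.0, -0.4, -0.8]
tool_pos: [552.4, 303.7, 79.7]
wrist_force: [1.1, 1.3, -0.2]
```

```bash
python3 -m jog '[[0,[0,0,0.05],0],[0,[0,0,0],0],[0,[0,0,0],0]]'|grep -E 'tool_pos|wrist'
python3 -m jog '[[50,[0,0,0],0],[50,[0,0,0],0],[50,[0,0,0],0],[50,[0,0,0],0],[60,[0,0,-1],0],[60,[0,0,-3],0],[100,[0,0,-4],0],[100,[0,0,-4],0],[100,[0,0,-3],0],[100,[0,0,0],0]]'>/dev/null
python3 - <<'E'
from h import *
plan(676,-43,220,55.3)
E
```

```text
tool_pos: [552.4, 303.7, 79.3]
wrist_force: [0.5, -0.4, -1.0]
t 19.4 cur [555.4 305.  237. ] yaw 83.7 | shift cm [-33.28  15.77   1.68] turn 28.4 j6 28
```

```bash
python3 -m jog '[[100,[-4.2,2,0],0],[100,[-4.2,2,0],0],[100,[-4.2,2,0],0],[100,[-4.2,2,0],0],[100,[-4.2,2,0],0],[100,[-4.2,2,0],0],[100,[-4.1,2,0],0],[100,[-4,1.8,0.5],0]]' >/dev/null
python3 -m jog '[[100,[0,0,0],7.1],[100,[0,0,0],7.1],[100,[0,0,0],7.1],[100,[0,0,0],7.1],[100,[0,0,0],0],[100,[0,0,0],0]]' >/dev/null
python3 - <<'E'
from h import *
np.set_printoptions(precision=1,suppress=True)
plan(676,-43,62,55.3);c=look('w5');print(proj(c,[[697,-13,66],[655.5,-73,66],[566,-103,96]]))
look('t5','top')
a=cv2.imread('pics/w5.png')
b=cv2.resize(cv2.imread('pics/t5.png')[145:275,70:215],None,fx=2.5,fy=2.5)
o=np.zeros((420,780,3),np.uint8);o[:,:420]=a[:,140:];o[:b.shape[0],420:]=b[:,:360];cv2.imwrite('pics/w5c.png',o)
E
```

```text
t 20.8 cur [672.8 -44.5 224.1] yaw 55.5 | shift cm [ 0.3  0.2 16.2] turn 0.2 j6 24
[[286.4 153.1]
 [286.  231.7]
 [224.  320.3]]
```

View pics/w5c.png

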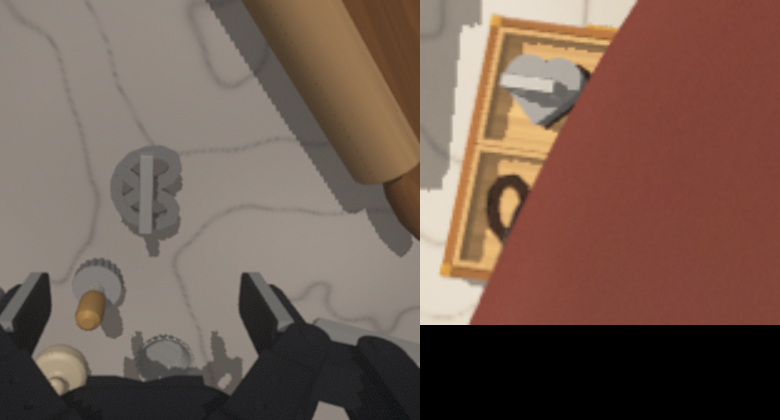

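The heart is in its nest. The pretzel's bar at (286,194) matches the prediction, with the motif's top on the tool +y side as expected, and there is clearance all round.

```bash
python3 -m jog '[[60,[0.2,0.2,4],0],[60,[0,0,4],0],[60,[0,0,4],0],[60,[0,0,2.2],0],[60,[0,0,1],0],[60,[0,0,0.6],0],[60,[0,0,0.4],0],[60,[0,0,0],0],[60,[0,0,0],0]]'|grep -E 'tool_pos|wrist'
python3 -m jog '[[0,[0,0,0],0],[0,[0,0,0],0],[0,[0,0,0],0],[0,[0,0,0],0],[0,[0,0,0],0],[0,[0,0,0],0]]' 50
python3 -m jog '[[0,[0,0,-1],0],[0,[0,0,-3],0],[0,[0,0,-4],0],[0,[0,0,-4],0],[0,[0,0,-4],0],[0,[0,0,0],-7.1],[0,[0,0,0],-7.1],[0,[0,0,0],-7.1],[0,[0,0,0],-7.1],[0,[0,0,0],0],[0,[0,0,0],0]]'|grep -E 'tool_pos|wrist|gap'
python3 - <<'E'
from h import *
plan(443.3,315,222,83.7)
E
```

```text
tool_pos: [676.8, -44.2, 63.9]
wrist_force: [0.2, 0.2, 0.4]
t: 22.35
tool_pos: [675.9, -44.0, 62.7]
tcp_rot: [[0.569, 0.822, 0.0], [0.822, -0.569, -0.0], [0.0, 0.0, -1.0]]
wrist_force: [-1.5, 0.6, 3.1]
finger_gap: 11.1
gripper_force: 48.8
tool_pos: [675.7, -44.1, 222.3]
wrist_force: [-0.0, 0.1, -1.6]
finger_gap: 11.2
t 23.4 cur [675.7 -44.1 222.3] yaw 83.5 | shift cm [ 33.06 -27.14   0.04] turn -0.2 j6 -4
```

```bash
python3 -m jog '[[0,[1.6,-1.3,0],0],[0,[3.3,-2.7,0],0],[0,[3.6,-3,0],0],[0,[3.6,-3,0],0],[0,[3.6,-3,0],0],[0,[3.6,-3,0],0],[0,[3.6,-3,0],0],[0,[3.6,-3,0],0],[0,[3.3,-2.7,0],0],[0,[2.2,-1.7,0],0],[0,[0.9,-0.7,0],0],[0,[0,0,0],0]]'>/dev/null
python3 -m jog '[[0,[0,0,0],-0.2],[0,[0,0,0],0]]'|grep -E 'tool_pos|wrist|gap'
python3 - <<'E'
from h import *
plan(443.3,315,222,83.7)
E
```

```text
tool_pos: [443.3, 311.5, 222.3]
wrist_force: [-0.6, -0.2, -1.6]
finger_gap: 11.1
t 24.9 cur [443.3 311.5 222.3] yaw 83.8 | shift cm [ 0.35 -0.04  0.03] turn 0.1 j6 33
```

```bash
python3 -m jog '[[0,[0.35,0,2],0],[0,[0,0,4],0],[0,[0,0,4],0],[0,[0,0,2],0],[0,[0,0,1],0],[0,[0,0,0.5],0],[0,[0,0,0.3],0],[0,[0,0,0.2],0],[0,[0,0,0.1],0],[0,[0,0,0],0],[0,[0,0,0],0]]'|grep -E 'tool_pos|wrist'
python3 -m jog '[[0,[0,0,0.1],0],[0,[0,0,0],0],[0,[0,0,0],0]]'|grep -E 'tool_pos|wrist'
python3 -m jog '[[0,[0,0,0.1],0],[0,[0,0,0],0],[0,[0,0,0],0]]'|grep -E 'tool_pos|wrist'
```

```text
tool_pos: [443.1, 316.4, 81.9]
wrist_force: [-0.1, 0.0, -0.8]
tool_pos: [442.8, 316.1, 80.3]
wrist_force: [-0.1, 1.0, -0.8]
tool_pos: [442.8, 316.1, 79.2]
wrist_force: [-0.0, 0.8, -1.0]
```

```bash
python3 -m jog '[[0,[-0.1,0,0.08],0],[0,[0,0,0],0],[0,[0,0,0],0]]'|grep -E 'tool_pos|wrist'
python3 -m jog '[[50,[0,0,0],0],[50,[0,0,0],0],[50,[0,0,0],0],[50,[0,0,0],0],[60,[0,0,-1],0],[60,[0,0,-3],0],[100,[0,0,-4],0],[100,[0,0,-4],0],[100,[0,0,-4],0],[100,[0,0,0],0]]'>/dev/null
python3 - <<'E'
from h import *
plan(564,-103,240,83.7)
E
```

```text
tool_pos: [442.7, 315.1, 78.4]
wrist_force: [-0.1, -0.3, -1.9]
t 27.9 cur [446.  316.9 246.7] yaw 83.9 | shift cm [-40.51  16.17   0.56] turn 0.2 j6 33
```

```bash
python3 -m jog '[[100,[-4.5,1.8,0],0],[100,[-4.5,1.8,0],0],[100,[-4.5,1.8,0],0],[100,[-4.5,1.8,0],0],[100,[-4.5,1.8,0],0],[100,[-4.5,1.8,0],0],[100,[-4.5,1.8,0],0],[100,[-4.5,1.8,0],0],[100,[-4.5,1.8,0],0],[100,[0,0,0],0],[100,[0,0,0],0],[100,[0,0,0],0]]' >/dev/null
python3 - <<'E'
from h import *
np.set_printoptions(precision=1,suppress=True)
plan(565,-103,73,83.7);c=look('w6');print(proj(c,[[565,-103,95],[565,-103,15]]))
look('t6','top')
a=cv2.imread('pics/w6.png')
b=cv2.resize(cv2.imread('pics/t6.png')[145:275,70:215],None,fx=2.5,fy=2.5)
o=np.zeros((420,780,3),np.uint8);o[:,:420]=a[:,140:];o[:b.shape[0],420:]=b[:,:360];cv2.imwrite('pics/w6c.png',o)
E
```

```text
t 29.1 cur [ 560.5 -103.9  238.3] yaw 83.9 | shift cm [ 0.1  0.5 16.5] turn 0.2 j6 -12
[[290.  200.3]
 [288.9 180.5]]
```

View pics/w6c.png

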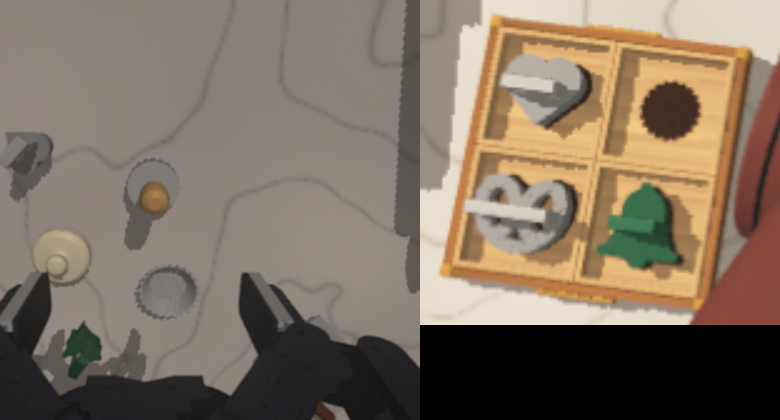

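The pretzel sits well in its nest. The plunger knob is at (295,197) against a predicted (290,200), so its axis is near (568,-102). Grasping it.

```bash
python3 -m jog '[[100,[0.15,0.8,4],0],[100,[0,0,4],0],[100,[0,0,4],0],[100,[0,0,2.5],0],[100,[0,0,1],0],[100,[0,0,0.6],0],[100,[0,0,0.4],0],[100,[0,0,0],0],[100,[0,0,0],0]]'|grep -E 'tool_pos|wrist'
python3 -m jog '[[0,[0,0,0],0],[0,[0,0,0],0],[0,[0,0,0],0],[0,[0,0,0],0],[0,[0,0,0],0],[0,[0,0,0],0]]' 50
python3 -m jog '[[0,[0,0,-1],0],[0,[0,0,-3],0],[0,[0,0,-4],0],[0,[0,0,-4],0],[0,[0,0,-4],0],[0,[0,0,0],0],[0,[0,0,0],0]]'|grep -E 'tool_pos|wrist|gap'
python3 - <<'E'
from h import *
plan(540.4,193.4,230,83.7)
E
```

```text
tool_pos: [570.0, -104.4, 75.0]
wrist_force: [0.1, -0.3, 0.6]
t: 30.65
tool_pos: [569.0, -104.2, 73.8]
tcp_rot: [[0.106, 0.994, 0.0], [0.994, -0.106, -0.0], [-0.0, 0.0, -1.0]]
wrist_force: [-2.5, -0.6, 3.0]
finger_gap: 25.7
gripper_force: 49.1
tool_pos: [569.7, -104.3, 235.2]
wrist_force: [-0.2, -0.2, -1.2]
finger_gap: 26.0
t 31.4 cur [ 569.7 -104.3  235.2] yaw 83.9 | shift cm [29.29 -6.06  0.49] turn 0.2 j6 -12
```

```bash
python3 -m jog '[[0,[1.5,-0.3,0],0],[0,[3.5,-0.7,0],0],[0,[4.4,-0.95,0],0],[0,[4.4,-0.95,0],0],[0,[4.4,-0.95,0],0],[0,[4.4,-0.95,0],0],[0,[3.5,-0.7,0],0],[0,[2,-0.4,0],0],[0,[1,-0.15,0],0],[0,[0,0,0],0],[0,[0,0,0],0],[0,[0,0,0],0]]'|grep -E 'tool_pos|wrist|gap'
python3 - <<'E'
from h import *
np.set_printoptions(precision=1,suppress=True)
plan(540.4,193.4,90,83.7);c=look('w7')
s=status.get_state();print(proj(c,[s['tool_pos']+np.array([0,0,-58.])]),proj(c,[[540.4,193.4,32.5]]))
E
```

```text
tool_pos: [539.7, 190.5, 233.1]
wrist_force: [-0.4, -0.2, -1.2]
finger_gap: 25.9
t 32.5 cur [539.7 190.5 233.1] yaw 83.8 | shift cm [ 0.3  0.1 14.3] turn 0.1 j6 18
[[285.1 240.4]] [[285.3 183.5]]
```

View pics/w7.png

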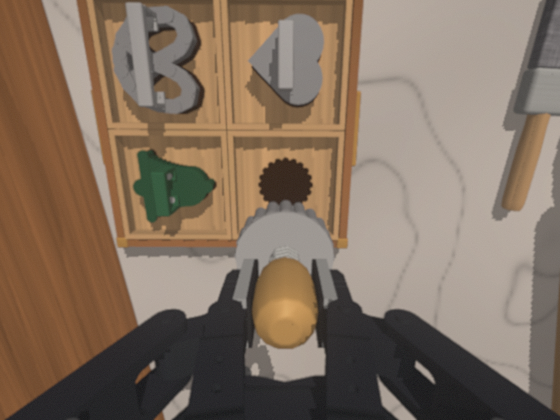

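```bash
python3 - <<'E'
from h import *
np.set_printoptions(precision=1,suppress=True)
s=status.get_state();c=cam(optics.snapshot('wrist'),s);R=np.array(s['tcp_rot'])
print(proj(c,[s['tool_pos']+R@np.array([o+26.5,0,58.8]) for o in(-3,0,3)]))
a=cv2.imread('pics/w7.png');print(a[190:225,285].max(1))
E
python3 -m jog '[[0,[0.3,0.1,2],0],[0,[0,0,4],0],[0,[0,0,4],0],[0,[0,0,2],0],[0,[0,0,1],0],[0,[0,0,0.6],0],[0,[0,0,0],0],[0,[0,0,0],0]]'|grep -E 'tool_pos|wrist'
```

```text
[[284.9 203. ]
 [284.9 198.1]
 [284.9 193.2]]
[ 55  56  57  57  59  58  57  55  56  71  93 111 114 115 115 114 113 115
 116 124 130 137 147 156 157 157 157 159 158 157 157 158 158 159 158]
tool_pos: [542.2, 194.6, 99.1]
wrist_force: [-0.5, 0.2, -0.3]
```

```bash
python3 -m jog '[[0,[0,-0.1,0.3],0],[0,[0,0,0.2],0],[0,[0,0,0.1],0],[0,[0,0,0],0],[0,[0,0,0],0]]'|grep -E 'tool_pos|wrist'
python3 -m jog '[[0,[0,0,0.1],0],[0,[0,0,0],0],[0,[0,0,0],0]]'|grep -E 'tool_pos|wrist'
python3 -m jog '[[0,[0,0,0.1],0],[0,[0,0,0],0],[0,[0,0,0],0]]'|grep -E 'tool_pos|wrist'
```

```text
tool_pos: [540.0, 194.7, 91.6]
wrist_force: [-0.2, -0.7, -1.1]
tool_pos: [539.9, 194.6, 90.4]
wrist_force: [-0.8, 0.0, 0.1]
tool_pos: [540.0, 194.6, 89.4]
wrist_force: [-0.6, 0.8, -2.6]
```

```bash
python3 -m jog '[[0,[0,0,0],0],[0,[0,0,0],0]]'|grep -E 'tool_pos|wrist'
python3 -m jog '[[0,[0,0,0.05],0],[0,[0,0,0],0],[0,[0,0,0],0]]'|grep -E 'tool_pos|wrist'
python3 -m jog '[[0,[0,0,0.05],0],[0,[0,0,0],0],[0,[0,0,0],0]]'|grep -E 'tool_pos|wrist'
```

```text
tool_pos: [540.0, 194.6, 89.5]
wrist_force: [-0.2, 0.5, -1.1]
tool_pos: [540.0, 194.6, 89.0]
wrist_force: [0.2, 0.3, -1.1]
tool_pos: [540.0, 194.6, 88.5]
wrist_force: [0.2, -0.3, -1.8]
```

```bash
for k in 1; do python3 -m jog '[[0,[0,0,0.1],0],[0,[0,0,0],0],[0,[0,0,0],0]]'|grep -E 'tool_pos|wrist'; done
python3 -m jog '[[0,[0,0,0.1],0],[0,[0,0,0],0],[0,[0,0,0],0]]'|grep -E 'tool_pos|wrist'
python3 -m jog '[[0,[0,0,0.1],0],[0,[0,0,0],0],[0,[0,0,0],0]]'|grep -E 'tool_pos|wrist'
```

```text
tool_pos: [539.9, 194.6, 87.4]
wrist_force: [1.0, 0.3, -1.0]
tool_pos: [540.2, 194.7, 86.8]
wrist_force: [-0.9, 0.4, 1.8]
tool_pos: [540.2, 194.8, 86.8]
wrist_force: [-3.8, -1.5, 9.7]
```

Contact came at z≈87. I ease off and release.

```bash
python3 -m jog '[[0,[0,0,-0.12],0],[0,[0,0,0],0],[0,[0,0,0],0]]'|grep -E 'tool_pos|wrist'
python3 -m jog '[[80,[0,0,0],0],[80,[0,0,0],0],[80,[0,0,0],0],[80,[0,0,0],0],[80,[0,0,-1],0],[80,[0,0,-3],0],[80,[0,0,-4],0],[80,[0,0,-4],0],[80,[-3,0,-2],0],[80,[-4,0,0],0],[80,[-4,0,0],0],[80,[0,0,0],0]]'|grep -E 'tool_pos|wrist'
python3 -m jog '[[80,[-4,0,0],0],[80,[-4,0,0],0],[80,[-4,0,0],0],[80,[-4,0,0],0],[80,[-4,0,0],0],[80,[0,0,0],0],[80,[0,0,0],0],[80,[0,0,0],0]]'|grep -E '^t|tool_pos'
python3 - <<'E'
from h import *
look('t8','top');look('s8','scene')
a=cv2.resize(cv2.imread('pics/t8.png')[130:290,60:240],None,fx=2.2,fy=2.2)
b=cv2.resize(cv2.imread('pics/s8.png')[110:290,240:440],None,fx=1.95,fy=1.95)
b=b[:352];cv2.imwrite('pics/e8.png',np.hstack([a,cv2.resize(b,(390,352))]))
E
```

```text
tool_pos: [540.1, 194.7, 86.8]
wrist_force: [-0.8, 0.4, 1.3]
tool_pos: [528.3, 81.6, 227.9]
wrist_force: [0.9, 0.9, 0.4]
t: 38.55
tool_pos: [507.4, -112.4, 226.9]
tcp_rot: [[0.105, 0.994, 0.0], [0.994, -0.105, 0.001], [0.001, 0.0, -1.0]]
```

View pics/e8.png

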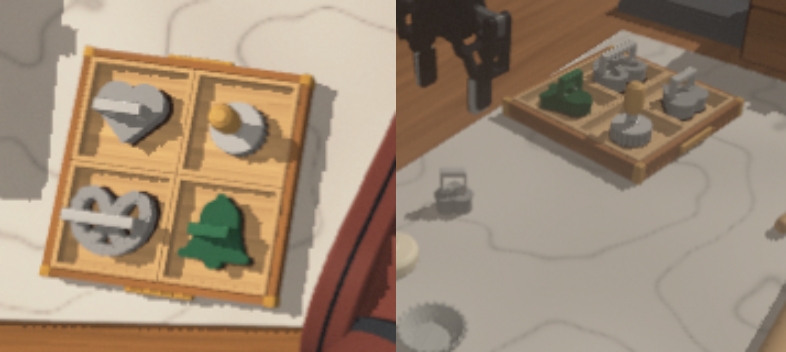

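All four cutters stand flat in their own nests (crop: heart (130,110), plunger (237,125), pretzel (115,220), bell (217,233)). The small heart is still where it was on the slab, and the small bell was never approached.

```bash
python3 -c "
from bench import job
print(job.job_done())"
```

```text
the job is handed in; nothing more can be done
None
```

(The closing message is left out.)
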